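# Orange mallet from the hanging rack into the caddy's holster

## Task

Pack the tool caddy: lift the orange-headed mallet up and off its fork on the hanging rack, and lower it handle-first into the round grey holster of the wooden caddy until its head rests on the holster's rim, letting go only once it is down. Leave the other two mallets hanging where they are, and do not disturb the radio or the red tin.

Things in the scene. Friction and masses are not known exactly. Their poses are not given: they have to be found in the camera images.
- mallet_orange: Mallet, 0.2-0.4 kg, all-orange block head, pale wooden handle; hangs upright, head on top, in one of the rack's three forks (varies). Origin: on the handle's axis at the head's underside (140 mm up while it hangs); z up. Head z 0 to 50 mm, 45 mm thick in x (flat sides to grip), 84 mm long in y (64 mm block, a round 42 mm face 10 mm thick on each end). Handle 25 mm diameter, down to z = -110 mm.
- orange_handle_end (a point): Centre of the lower end of the orange mallet's handle, 110 mm below the head's underside.
- mallet_black: Same size and shape as the orange mallet, but with a black rubber head; hangs in another fork of the rack. Origin and axes as for the orange mallet. Leave it hanging.
- mallet_wood: Same size and shape as the orange mallet, but with a plain wooden head; hangs in another fork of the rack. Origin and axes as for the orange mallet. Leave it hanging.
- rack: Fixed rack: green rail, 400 mm along y, 16 mm thick, top at 144 mm, on two wooden posts as high at y = +-190 mm with feet out to x = -80. Origin: on the bench under the rail's middle; z up; -x is the open side, roughly towards the robot. Three forks at y = -120, 0, +120 mm reach out to -x; a mallet's axis hangs at x = -60 mm, its x and y along the rack's.
- fork_middle (a point): Point of the middle fork where a mallet's origin hangs. Each fork: two level steel prongs 8 mm thick, tops 140 mm above the bench, 36 mm free between them for the handle, ending 103 mm out from the rail in tips turned up to 12 mm above the prong tops. The head lies across the prongs. Lift it over 12 mm to clear the tips, then take it out to -x by 65 mm or more (or straight up).
- caddy: Fixed wooden caddy, an open box 110 mm (x) by 180 mm (y), 50 mm high, an upright grey round holster tube in its middle and four tool handles, at most 85 mm high, at its ends (55 to 62 mm from the middle along y). Origin: on the bench under the holster's axis; z up. May be on the robot's left or right.
- holster_mouth (a point): Centre of the holster's open top, on its axis, 125 mm above the bench. Tube 52 mm outside, 40 mm inside diameter, inner floor 114 mm below the mouth, so a mallet's head comes to rest on the rim, its origin level with this point. z up.
- radio: Silver table radio, 65 mm (x) by 180 mm (y) by 119 mm high, 1.4 kg, loose; on the other side of the robot from the caddy. Origin: centre of its underside. Leave it alone.
- tin: Red tin, 72 mm in diameter, 95 mm high, 0.5 kg, loose, standing to the left of the rack. Origin: centre of its underside. Leave it alone.
Things that resemble listed ones, but are neither listed nor needed, are in the scene too. There is more than one size of the caddy; the one meant has the size given above. There is more than one size of the mallet_orange; the one meant has the size given above.

How it is judged (in metres and radians):
On the way, in this order (a step that is already met when the one before it is completed fails the run):
1. the orange mallet is lifted off its fork: its head 18 mm or more above where it hung, not touching the rack (z of mallet_orange in the frame of rack above 0.158 m and contact force between mallet_orange and rack below 0.1 N), for 0.1 s.
2. the orange mallet is down in the holster, its head within 10 mm of the rim, while the fingers still hold it (horizontal distance between mallet_orange and holster_mouth below 0.014 m and angle between mallet_orange's own z axis and vertical below 0.14 rad and z of mallet_orange in the frame of holster_mouth between -0.01 and 0.01 m and contact force between mallet_orange and the fingers above 0.5 N), for 0.1 s.
At the end, for the whole second after the job is handed in: The orange mallet stands handle-down in the caddy's holster, its axis within 14 mm of the holster's, upright within 8 degrees, its head on the rim (within 5 mm), released and at rest (horizontal distance between mallet_orange and holster_mouth below 0.014 m and angle between mallet_orange's own z axis and vertical below 0.14 rad and z of mallet_orange in the frame of holster_mouth between -0.005 and 0.005 m and linear speed of mallet_orange below 0.02 m/s and angular speed of mallet_orange below 0.2 rad/s and contact force between mallet_orange and the fingers below 0.1 N); the robot touches nothing.
It fails at once if one of the other two mallets is moved more than 30 mm or tipped over 20 degrees (distance of any of mallet_black, mallet_wood from where it was at the start of the episode above 0.03 m or angle between any of mallet_black, mallet_wood's own z axis and vertical above 0.35 rad).
It fails at once if the radio or the tin is moved more than 30 mm or tipped over 20 degrees (distance of any of radio, tin from where it was at the start of the episode above 0.03 m or angle between any of radio, tin's own z axis and vertical above 0.35 rad).
It also fails if it takes over 43 s, if anything falls off the work surface, if the arm or the gripper's body presses on something with over 40 N, if the wrist force passes 120 N, or if a joint passes its speed limit or range.

## Robot

A 7-joint arm with a two-finger parallel gripper is mounted at the origin on the work surface. World frame = base frame: x ahead of the robot, y to its left, z up, the work surface at z = 0. Lengths are in mm, angles in rad, forces in N, time in s.
With the tool pointing down it reaches from about 400 to 875 mm from the base axis. Payload 4.4 kg.
Tool frame: the origin (TCP) lies on the centre line of the jaws, within the pads' length; the fingertips stand 25 mm ahead of it and the grasp point (between the pads) lies 6 mm ahead of it; x points along the fingers, y is the direction in which the jaws open and shut, and the axes are right-handed (so a half turn about x gives the same grasp; the last joint's range is limited). The gripper opens to 85 mm and grips with 20 to 120 N. Pads are 22 mm wide; open, the fingers measure 114 mm over their backs; the gripper's body (76 mm by 85 mm) begins 54 mm behind the grasp point. The pads swing forward as they close: fully open they stand 13 mm farther back than shut.
Start: joints at [-1.251, 0.628, 0.038, 1.517, -0.027, 0.996, -0.02], TCP at [244.574, 602.247, 256.313] pointing down, gripper open.
Joint ranges: [-3.06, 3.06], [-0.37, 2.12], [-1.25, 1.32], [0.18, 2.47], [-1.1, 4.24], [0.23, 1.98], [-2.94, 2.94]. Speed limits (rad/s): [2.57, 2.57, 3.14, 3.14, 3.14, 3.14, 3.14].

## Interface

Orientations are given as [roll, pitch, yaw] about the fixed x, y, z axes, in that order (R = Rz(yaw) Ry(pitch) Rx(roll)).
In Python, from cell import * gives the robot as it stands. The module is installed in compiled form; this text tells all that it offers.
- The arm moves only by the tool jog_arm, never from a script. Its argument "series" is a list of rows, each a list of 3 entries, a list of its own where there are three numbers: the turn, a rotation vector about the tool's x, y, z in degrees, then the shift along the tool's x, y, z in mm, then the gripper's target within -1 to 1 (shut at 1, half-way at 0, fully open at -1). In form: [[[rx, ry, rz], [dx, dy, dz], hand], ...]. A call has 1 to 8 rows; each row shifts and turns the commanded pose from where the row before left it, along the tool's axes as they then stand; what a row does not reach is not made up. A row lasts 1/8 s, in which the tool goes at most 62.5 mm and 10.7 degrees, less where a joint would pass 70% of its speed; a pose out of reach is approached as far as the arm can. A call is refused whole if a number of a shift passes 62.5 or a number of a turn 10.7, either way. A call with a gripper value outside its range is refused whole. The fingers move at their own pace and stop on an object; the grip force is fixed at half the most. Time passes only in rows, so rows that do not move let the fingers close. It gives the time, the measured TCP pose, the force and the opening at its end, in the units of the state.
- read_state(): the state, without advancing time (a new reading comes with each control period).
- get_image(name): name is "side" or "top" or "wrist"; returns a dict with "img" (480x640x3 uint8, red, green, blue), "range_z" (480x640 float32, mm along the optical axis (not along the pixel's ray), 0 where there is no reading), "fovy" (degrees; the focal length in pixels is half the picture's height over the tangent of half this angle, whatever the lens; pixels are square), "cx", "cy" (the principal point, pixels), "k1" (the pictures are not rectified: a ray, as slopes to the right and down, at radius r is drawn at 1 + k1 r^2 times it, then the intrinsics apply), "cam_to_world" (4x4, takes a point from camera to world coordinates). Camera axes: x right, y up, looking along -z (the intrinsics and any distortion apply to the point x, -y, -z); pixel columns grow to the right and rows downward; lengths in mm; the calibration is good to about 2 mm. A picture is of the moment at which its call begins.
- finish_job(): hands the job in, once; it reports no verdict.
The state is a dict: "clock": time; "qpos": joint angles; "qd": joint speeds; "tau": joint torques, N m; "eef_pos": TCP position; "tool_rot": TCP orientation; "force": force on the tool from outside, world axes, zero at the start; "torque": the same for the moment, N m; "width": finger opening in mm.
Only numpy, scipy, OpenCV 4.12 (cv2) and the standard library are available. Lean on these libraries where they do the work, as an engineer would, in place of code of your own. Each camera call takes 0.05 s, during which the arm holds its last target. There are 200 camera calls.

## Working session

There is one attempt and no reset: what is moved stays moved. The work goes in short steps, Python scripts to look and compute and a tool call to move; the robot and the scene stay as the last step left them, time stands still between calls to the robot, and variables do not carry over. Pictures are saved under pics/ and viewed, about 8 in all and at most 12, crops included, and the job is handed in when it is done.

Besides the shell and the picture viewer there is one more tool, called as name(argument=value, ...) on one line, values as JSON. jog_arm: Moves the arm, as the interface text tells. Its arguments: {"type":"object","properties":{"series":{"type":"array"}},"required":["series"]}

```bash
mkdir -p pics; cat > h.py <<'E'
import numpy as np, cv2, pickle
from cell import *
def grab(n):
    d=get_image(n); pickle.dump(d,open(n+'.pkl','wb')); return d
def load(n): return pickle.load(open(n+'.pkl','rb'))
def cloud(d):
    """world xyz for each pixel (480x640x3), nan where no reading"""
    h,w=d['range_z'].shape; f=h/2/np.tan(np.radians(d['fovy'])/2)
    u,v=np.meshgrid(np.arange(w),np.arange(h)); xd=(u-d['cx'])/f; yd=(v-d['cy'])/f
    x,y=xd.copy(),yd.copy()
    for _ in range(15):
        s=1+d['k1']*(x*x+y*y); x,y=xd/s,yd/s
    z=d['range_z'].astype(float); z[z<=0]=np.nan
    P=np.stack([x*z,-y*z,-z,np.ones_like(z)],-1)
    return (P@np.array(d['cam_to_world']).T)[...,:3]
def save(d,name,crop=None,k=1):
    i=d['img'][...,::-1]
    if crop: a,b,c,e=crop; i=i[b:e,a:c]
    cv2.imwrite('pics/'+name,cv2.resize(i,None,fx=k,fy=k,interpolation=cv2.INTER_CUBIC))
E
python3 - <<'E'
from h import *
for n in('top','side'): save(grab(n),n+'1.png')
s=read_state(); print({k:np.round(s[k],3) for k in ('clock','eef_pos','tool_rot','width')})
E
```

```text
{'clock': np.float64(0.1), 'eef_pos': array([244.359, 601.756, 255.476]), 'tool_rot': array([-1.582,  1.569, -1.967]), 'width': np.float64(85.549)}
```

View pics/top1.png

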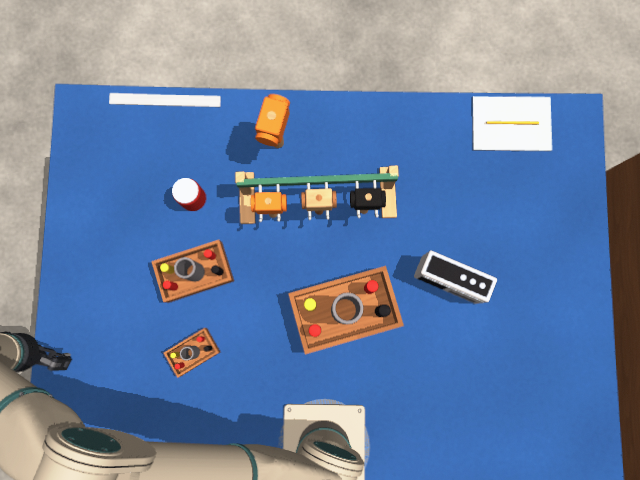

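View pics/side1.png

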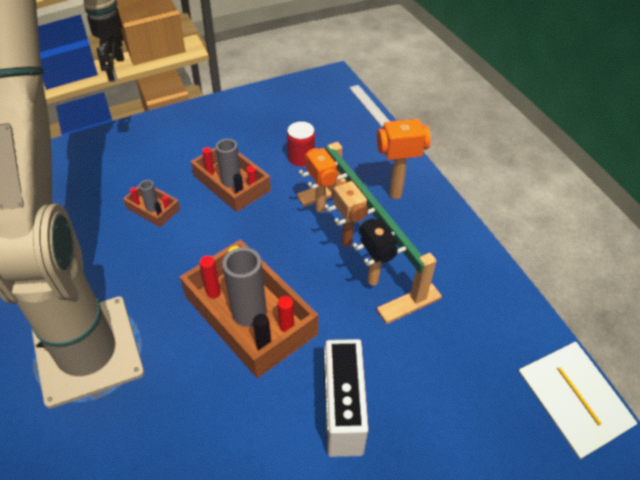

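The top view shows these lookalikes. Orange mallets: one on the rack at (268,202) and a larger freestanding one at (271,120). Caddies: (192,270), a large one at (346,309) and a small one at (190,352). I'll measure them.

```bash
cat > m.py <<'E'
from h import *
d=load('top'); C=cloud(d); im=d['img'].astype(int)
hsv=cv2.cvtColor(d['img'],cv2.COLOR_RGB2HSV)
def rect(x0,y0,x1,y1,zl,zh,name):
    P=C[y0:y1,x0:x1].reshape(-1,3); P=P[(P[:,2]>zl)&(P[:,2]<zh)]
    r=cv2.minAreaRect(P[:,:2].astype(np.float32)); print(name,len(P),'ctr',np.round(r[0],1),'size',np.round(r[1],1),'ang',round(r[2],1),'zmed',np.round(np.median(P[:,2]),1))
    return P
rect(145,235,240,308,42,55,'caddyM rim')
rect(280,262,410,358,42,90,'caddyL')
rect(155,322,225,380,15,50,'caddyS')
for n,b in dict(M=(172,255,200,283),L=(328,288,368,330),S=(176,342,202,366)).items():
    P=C[b[1]:b[3],b[0]:b[2]].reshape(-1,3); zt=np.nanpercentile(P[:,2],97); P=P[P[:,2]>zt-12]
    print(n,'ztop',zt); c=cv2.minEnclosingCircle(P[:,:2].astype(np.float32)); print('  circ',np.round(c,1) if 0 else c)
rect(245,185,292,222,180,200,'orange');rect(298,185,340,222,180,200,'wood');rect(346,185,390,222,180,200,'black')
rect(248,88,295,150,120,400,'bigorange')
P=rect(250,172,385,190,138,150,'rail')
rect(410,245,500,305,100,130,'radio');rect(165,172,210,215,85,105,'tin')
E
python3 m.py; python3 - <<'E'
from h import *
save(load('top'),'c.png',(140,150,300,310),5)
E
ls
```

```text
caddyM rim 810 ctr [437.  348.3] size [113.3 182.3] ang 19.1 zmed 48.9
caddyL 1775 ctr [342.4 -48.4] size [159.5 258. ] ang 16.7 zmed 70.2
caddyS 590 ctr [229.1 342.8] size [ 72.6 119.8] ang 32.1 zmed 32.0
M ztop 127.42629832142771
  circ ((436.9598388671875, 348.1174621582031), 27.132354736328125)
L ztop 180.00295987010247
  circ ((343.51287841796875, -48.22696304321289), 36.84910583496094)
S ztop 84.0454978500607
  circ ((228.91688537597656, 342.5572204589844), 17.13828468322754)
orange 584 ctr [592.5 143.7] size [46.  81.4] ang 1.6 zmed 188.1
wood 586 ctr [602.2  23.6] size [45.7 83.7] ang 5.7 zmed 188.1
black 576 ctr [606.2 -94.6] size [44.7 81.7] ang 1.1 zmed 188.5
bigorange 1329 ctr [792.8 138.4] size [ 60.9 114.5] ang 74.8 zmed 210.7
rail 902 ctr [650.9  27.6] size [ 35.7 331.6] ang 3.3 zmed 142.6
radio 2036 ctr [ 428.2 -324.2] size [182.7  70.5] ang 66.3 zmed 114.2
tin 552 ctr [635.5 362.7] size [68.4 67.6] ang 29.9 zmed 93.9
h.py
m.py
pics
side.pkl
top.pkl
```

```bash
python3 - <<'E'
from h import *
save(load('top'),'crop.png',(140,165,410,315),2.9)
E
```

```text
(no output)
```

View pics/crop.png

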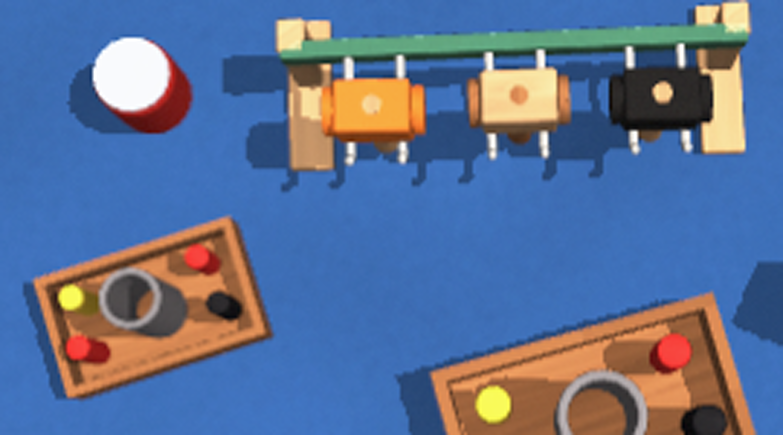

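Only the caddy at (192,270) matches the given size (113x182 mm, mouth about 125 mm high), with its holster axis at about (437,348). The rack's orange mallet, at about (592.5,143.7) with an 81x46 mm head, is the right one. The other orange mallet is oversized. Next I'll work out the move.

```bash
cat > go.py <<'E'
from h import *; import sys
from scipy.spatial.transform import Rotation as R
def go(p,yawdeg):
    """turn then shift (tool axes after turn) from measured pose to p, tool down, tool y along world dir yawdeg (mod 180)"""
    s=read_state(); Rc=R.from_euler('xyz',s['tool_rot']); best=None
    for a in (yawdeg,yawdeg+180):
        a=np.radians(a); y=np.array([np.cos(a),np.sin(a),0]); x=np.array([0,0,-1.]); Rt=R.from_matrix(np.c_[x,y,np.cross(x,y)])
        rv=np.degrees((Rc.inv()*Rt).as_rotvec())
        if best is None or np.linalg.norm(rv)<np.linalg.norm(best[0]): best=rv,Rt
    rv,Rt=best
    print('t',s['clock'],'pos',np.round(s['eef_pos'],1),'w',s['width'],'F',np.round(s['force'],1),'q',np.round(s['qpos'],2))
    print('axes now\n',np.round(Rc.as_matrix(),3)); print('turn',np.round(rv,2),'shift after turn',np.round(Rt.inv().apply(np.array(p)-s['eef_pos']),1))
go([float(v) for v in sys.argv[1:4]],float(sys.argv[4]))
E
python3 go.py 592.5 143.7 256 3.3
```

```text
t 0.1 pos [244.4 601.8 255.5] w 85.54935275414944 F [-0.2 -1.1 -0.2] q [-1.25  0.63  0.04  1.52 -0.03  1.   -0.02]
axes now
 [[-0.001  0.376  0.926]
 [-0.002  0.926 -0.376]
 [-1.    -0.002 -0.   ]]
turn [6.459e+01 6.000e-02 9.000e-02] shift after turn [ -0.5 321.2 477.3]
```

jog_arm(series=[[[9.2,0,0],[0,0,0],-1],[[9.2,0,0],[0,0,0],-1],[[9.2,0,0],[0,0,0],-1],[[9.2,0,0],[0,0,0],-1],[[9.2,0,0],[0,0,0],-1],[[9.2,0,0],[0,0,0],-1],[[9.4,0,0],[0,0,0],-1],[[0,0,0],[0,0,0],-1]])

```text
clock: 1.1
eef_pos: [244.2, 602.0, 255.8]
tool_rot: [-0.087, 1.57, -1.598]
force: [0.1, 0.6, -0.2]
width: 85.1
```

jog_arm(series=[[[0,0,0],[0,23,34],-1],[[0,0,0],[0,23,34],-1],[[0,0,0],[0,23,34],-1],[[0,0,0],[0,23,34],-1],[[0,0,0],[0,23,34],-1],[[0,0,0],[0,23,34],-1],[[0,0,0],[0,23,34],-1],[[0,0,0],[0,0,0],-1]])

```text
clock: 2.1
eef_pos: [421.7, 370.1, 256.6]
tool_rot: [0.683, 1.569, -0.834]
force: [0.5, 0.7, 0.1]
width: 85.2
```

```bash
python3 go.py 592.5 143.7 256 3.3
```

```text
t 2.1 pos [421.7 370.1 256.6] w 85.22815324803489 F [0.5 0.7 0.1] q [-1.01  0.52  0.35  1.78 -0.22  0.88 -0.5 ]
axes now
 [[ 0.001  0.999  0.054]
 [-0.002  0.054 -0.999]
 [-1.     0.001  0.002]]
turn [-0.21  0.1  -0.08] shift after turn [  0.6 157.5 235.8]
```

jog_arm(series=[[[0,0,0],[0,22,34],-1],[[0,0,0],[0,22,34],-1],[[0,0,0],[0,22,34],-1],[[0,0,0],[0,22,34],-1],[[0,0,0],[0,23,33],-1],[[0,0,0],[0,23,33],-1],[[0,0,0],[0,23,33],-1],[[0,0,0],[0,0,0],-1]])

```text
clock: 3.1
eef_pos: [590.9, 145.1, 256.2]
tool_rot: [0.52, 1.569, -0.996]
force: [0.1, 0.9, 0.6]
width: 85.8
```

```bash
python3 - <<'E'
from h import *
d=grab('wrist'); save(d,'w1.png'); C=cloud(d); hs=cv2.cvtColor(d['img'],cv2.COLOR_RGB2HSV)
m=(C[...,2]>180)&(C[...,2]<200)&(np.hypot(C[...,0]-592,C[...,1]-144)<70)
P=C[m]; r=cv2.minAreaRect(P[:,:2].astype(np.float32)); print(len(P),r,np.median(P[:,2]))
E
python3 go.py 592.5 143.7 256 3.3
```

```text
10118 ((592.7980346679688, 143.94007873535156), (44.67601776123047, 84.84394836425781), 2.2478270530700684) 190.14320055644907
t 3.15 pos [589.5 147.7 256. ] w 85.61996967321141 F [-0.4 -0.3  0.1] q [-0.5   0.59  0.34  1.65 -0.23  0.95 -0.02]
axes now
 [[-0.     0.998  0.058]
 [ 0.     0.058 -0.998]
 [-1.    -0.    -0.   ]]
turn [-0.   -0.    0.02] shift after turn [0.  2.7 4.2]
```

View pics/w1.png

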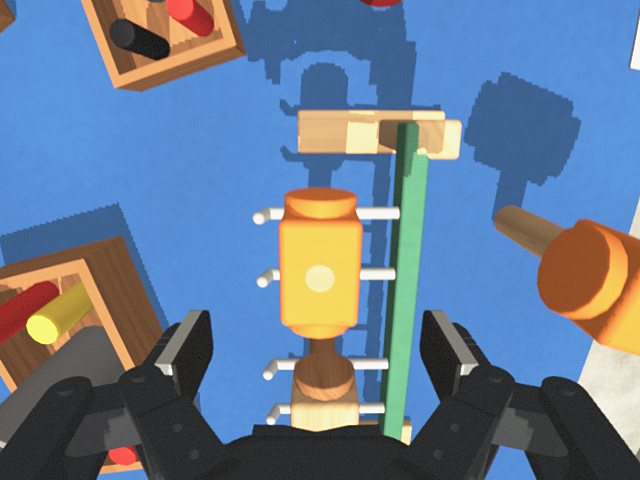

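The wrist view shows the orange head at (320,265) across its two prongs, with the rail to its right and free space around both fingers. I'll re-read the pose before descending.

jog_arm(series=[[[0,0,0],[0,0,0],-1],[[0,0,0],[0,0,0],-1]])

```text
clock: 3.4
eef_pos: [588.5, 150.1, 256.2]
tool_rot: [-2.52, 1.57, 2.253]
force: [0.3, -0.5, -0.5]
width: 85.9
```

```bash
python3 go.py 592.8 143.9 178 3
```

```text
t 3.4 pos [588.5 150.1 256.2] w 85.91058222510652 F [ 0.3 -0.5 -0.5] q [-0.51  0.59  0.34  1.65 -0.23  0.95 -0.02]
axes now
 [[-0.001  0.998  0.061]
 [ 0.001  0.061 -0.998]
 [-1.    -0.001 -0.001]]
turn [ 0.47 -0.05  0.04] shift after turn [78.2  4.   6.4]
```

jog_arm(series=[[[0,0,0],[0,4,6.4],-1],[[0,0,0],[10,0,0],-1],[[0,0,0],[10,0,0],-1],[[0,0,0],[0,0,0],-1],[[0,0,0],[0,0,0],-1],[[0,0,0],[0,0,0],-1]])

```text
clock: 4.15
eef_pos: [593.8, 142.2, 236.5]
tool_rot: [1.814, 1.57, 0.301]
force: [-0.4, -0.8, -0.5]
width: 85.1
```

```bash
python3 go.py 592.8 143.9 175 3
```

```text
t 4.15 pos [593.8 142.2 236.5] w 85.13487155571671 F [-0.4 -0.8 -0.5] q [-0.49  0.61  0.34  1.66 -0.24  0.91 -0.  ]
axes now
 [[ 0.     0.998  0.057]
 [ 0.     0.057 -0.998]
 [-1.     0.    -0.   ]]
turn [ 0.3  -0.01 -0.03] shift after turn [61.5 -0.9 -1.8]
```

jog_arm(series=[[[0,0,0],[12,-0.9,-1.5],-1],[[0,0,0],[12,0,0],-1],[[0,0,0],[12,0,0],-1],[[0,0,0],[12,0,0],-1],[[0,0,0],[8,0,0],-1],[[0,0,0],[5,0,0],-1],[[0,0,0],[0,0,0],-1],[[0,0,0],[0,0,0],-1]])

```text
clock: 5.15
eef_pos: [592.9, 143.6, 175.7]
tool_rot: [1.781, 1.57, 0.268]
force: [-0.8, -0.2, 0.3]
width: 85.6
```

```bash
python3 go.py 592.8 143.9 175 3; python3 - <<'E'
from h import *
save(grab('wrist'),'w2.png')
E
```

```text
t 5.15 pos [592.9 143.6 175.7] w 85.58768126758538 F [-0.8 -0.2  0.3] q [-0.47  0.69  0.31  1.72 -0.28  0.78  0.02]
axes now
 [[ 0.001  0.998  0.057]
 [ 0.     0.057 -0.998]
 [-1.     0.001 -0.   ]]
turn [ 0.29 -0.01 -0.04] shift after turn [ 0.7 -0.1 -0.3]
```

View pics/w2.png

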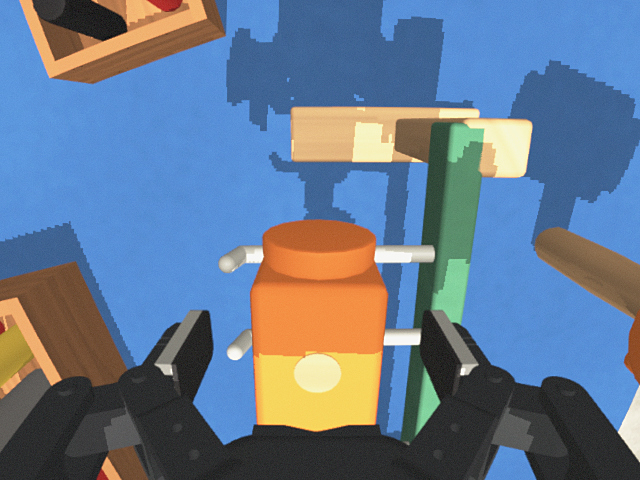

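The fingers straddle the head evenly, with the handle plug at (318,373) midway between the pads. They also clear the rail, so I'll close.

jog_arm(series=[[[0,0,0],[0,0,0],0],[[0,0,0],[0,0,0],1],[[0,0,0],[0,0,0],1],[[0,0,0],[0,0,0],1],[[0,0,0],[0,0,0],1],[[0,0,0],[0,0,0],1],[[0,0,0],[0,0,0],1]])

```text
clock: 6.08
eef_pos: [592.8, 143.7, 175.7]
tool_rot: [1.966, 1.57, 0.453]
force: [-1.2, 0.1, 5.0]
width: 44.5
```

jog_arm(series=[[[0,0,0],[-10,0,0],1],[[0,0,0],[-15,0,0],1],[[0,0,0],[-20,0,0],1],[[0,0,0],[-20,0,0],1],[[0,0,0],[-20,0,0],1],[[0,0,0],[-20,0,0],1],[[0,0,0],[-20,0,0],1],[[0,0,0],[0,0,0],1]])

```text
clock: 7.08
eef_pos: [593.5, 143.6, 302.2]
tool_rot: [1.746, 1.567, 0.233]
force: [0.6, -0.8, -4.0]
width: 44.5
```

```bash
python3 go.py 437 348.2 300 3
```

```text
t 7.075 pos [593.5 143.6 302.2] w 44.45790952964637 F [ 0.6 -0.8 -4. ] q [-0.51  0.55  0.36  1.59 -0.21  1.05 -0.03]
axes now
 [[ 0.004  0.998  0.057]
 [ 0.001  0.057 -0.998]
 [-1.     0.004 -0.001]]
turn [ 0.29 -0.04 -0.21] shift after turn [   2.2 -145.6 -212.5]
```

jog_arm(series=[[[0,0,0],[0,-15,-22],1],[[0,0,0],[0,-22,-32],1],[[0,0,0],[0,-22,-32],1],[[0,0,0],[0,-22,-32],1],[[0,0,0],[0,-22,-32],1],[[0,0,0],[0,-22,-32],1],[[0,0,0],[0,-14,-20],1],[[0,0,0],[0,-6,-10],1]])

```text
clock: 8.07
eef_pos: [434.0, 348.0, 299.5]
tool_rot: [-1.23, 1.569, -2.74]
force: [-0.0, 0.2, -3.2]
width: 44.3
```

jog_arm(series=[[[0,0,0],[0,0,0],1],[[0,0,0],[0,0,0],1],[[0,0,0],[0,0,0],1],[[0,0,0],[0,0,0],1]])

```text
clock: 8.57
eef_pos: [436.2, 346.2, 300.3]
tool_rot: [0.755, 1.571, -0.76]
force: [0.5, -0.3, -3.6]
width: 44.4
```

```bash
python3 go.py 437 348.2 300 3; python3 - <<'E'
from h import *
save(grab('wrist'),'w3.png'); d=grab('side'); save(d,'s3.png',(150,40,350,220),3.5)
C=cloud(d); P=C[40:220,150:350].reshape(-1,3); hd=P[(np.hypot(P[:,0]-437,P[:,1]-348)<60)]
for z0,z1 in ((100,123),(145,165),(165,185),(185,205),(205,225),(225,245)):
    q=hd[(hd[:,2]>z0)&(hd[:,2]<z1)&(np.hypot(hd[:,0]-437,hd[:,1]-348)<40)]
    if len(q)>5:
        # fit circle of known radius (12.5 handle, 26 tube) to visible side
        from scipy.optimize import least_squares
        r=26 if z1<130 else 12.5
        f=least_squares(lambda c:np.hypot(q[:,0]-c[0],q[:,1]-c[1])-r,[437,348],loss='soft_l1'); print(z0,z1,len(q),np.round(f.x,1),np.round(np.sqrt(2*f.cost/len(q)),2))
E
```

```text
t 8.575 pos [436.2 346.2 300.3] w 44.40981967994288 F [ 0.5 -0.3 -3.6] q [-0.96  0.46  0.35  1.73 -0.19  0.98 -0.48]
axes now
 [[ 0.     0.998  0.056]
 [-0.     0.056 -0.998]
 [-1.     0.     0.   ]]
turn [ 0.21  0.01 -0.01] shift after turn [ 0.3  0.9 -2. ]
100 123 304 [436.5 344.9] 2.13
145 165 23 [435.5 347.4] 1.44
165 185 70 [434.6 346. ] 1.31
185 205 75 [434.8 345.9] 1.21
205 225 84 [434.2 346.2] 1.34
225 245 65 [436.3 347.8] 1.57
```

View pics/s3.png

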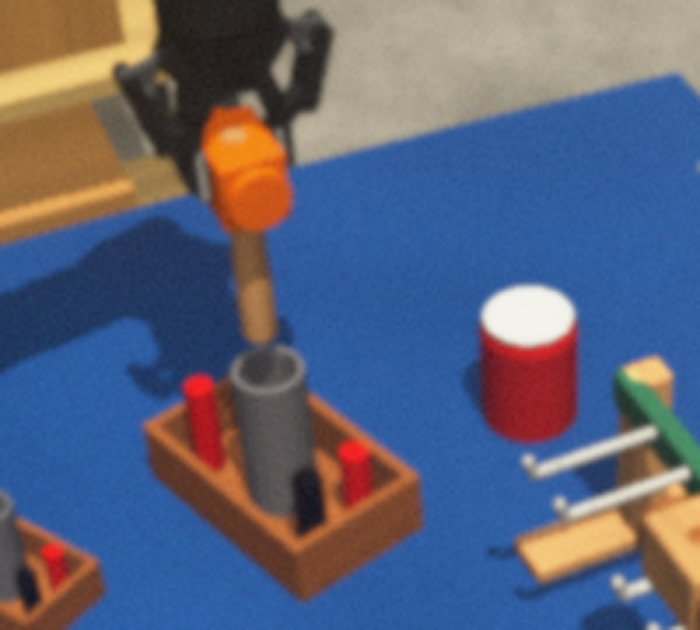

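The side view shows the handle upright, its lower end at crop pixel (258,335), straight above the holster mouth at (268,370). The offset is about 2 mm against 7.5 mm of clearance, so I'll lower it.

jog_arm(series=[[[0,0,0],[10,1,-1],1],[[0,0,0],[10,0,0],1],[[0,0,0],[10,0,0],1],[[0,0,0],[10,0,0],1],[[0,0,0],[10,0,0],1],[[0,0,0],[10,0,0],1],[[0,0,0],[0,0,0],1],[[0,0,0],[0,0,0],1]])

```text
clock: 9.68
eef_pos: [436.8, 348.1, 240.5]
tool_rot: [2.187, 1.57, 0.673]
force: [-0.0, -0.0, -3.3]
width: 44.5
```

```bash
python3 go.py 437 347.8 161 3
```

```text
t 9.675 pos [436.8 348.1 240.5] w 44.50478874008475 F [-0.  -0.  -3.3] q [-0.94  0.53  0.33  1.8  -0.22  0.84 -0.45]
axes now
 [[ 0.     0.998  0.057]
 [ 0.     0.057 -0.998]
 [-1.     0.    -0.   ]]
turn [ 0.29 -0.02 -0.02] shift after turn [79.5  0.2  0.3]
```

jog_arm(series=[[[0,0,0],[12,0,0],1],[[0,0,0],[12,0,0],1],[[0,0,0],[12,0,0],1],[[0,0,0],[12,0,0],1],[[0,0,0],[12,0,0],1],[[0,0,0],[10,0,0],1],[[0,0,0],[4,0,0],1],[[0,0,0],[0,0,0],1]])

```text
clock: 10.68
eef_pos: [436.6, 347.9, 166.1]
tool_rot: [-0.934, 1.571, -2.448]
force: [0.3, -1.0, -3.4]
width: 44.4
```

jog_arm(series=[[[0,0,0],[2,0,0],1],[[0,0,0],[0,0,0],1],[[0,0,0],[0,0,0],1]])

```text
clock: 11.05
eef_pos: [436.7, 348.1, 164.5]
tool_rot: [2.429, 1.57, 0.916]
force: [-0.9, 0.0, -3.6]
width: 44.6
```

jog_arm(series=[[[0,0,0],[2,0,0],1],[[0,0,0],[0,0,0],1],[[0,0,0],[0,0,0],1]])

```text
clock: 11.42
eef_pos: [436.6, 347.9, 162.3]
tool_rot: [-1.046, 1.571, -2.559]
force: [-0.2, 0.0, -3.0]
width: 44.2
```

jog_arm(series=[[[0,0,0],[1.5,0,0],1],[[0,0,0],[0,0,0],1],[[0,0,0],[0,0,0],1]])

```text
clock: 11.8
eef_pos: [436.5, 347.9, 160.7]
tool_rot: [-1.13, 1.571, -2.643]
force: [0.5, -1.0, -3.5]
width: 44.5
```

Not in contact yet: the force still shows only the mallet's weight.

jog_arm(series=[[[0,0,0],[1,0,0],1],[[0,0,0],[0,0,0],1],[[0,0,0],[0,0,0],1]])

```text
clock: 12.18
eef_pos: [436.6, 347.9, 160.7]
tool_rot: [-3.069, 1.57, 1.7]
force: [-1.4, -0.6, 4.8]
width: 44.2
```

jog_arm(series=[[[0,0,0],[0.7,0,0],1],[[0,0,0],[0,0,0],1],[[0,0,0],[0,0,0],1]])

```text
clock: 12.55
eef_pos: [436.6, 347.9, 160.7]
tool_rot: [3.127, 1.57, 1.613]
force: [-3.0, -1.6, 11.4]
width: 44.2
```

The head is on the rim: contact came at TCP z = 160.7, exactly the height predicted. Now I'll release and retreat straight up.

jog_arm(series=[[[0,0,0],[-0.7,0,0],1],[[0,0,0],[0,0,0],1],[[0,0,0],[0,0,0],-0.5],[[0,0,0],[0,0,0],-1],[[0,0,0],[0,0,0],-1],[[0,0,0],[0,0,0],-1],[[0,0,0],[0,0,0],-1],[[0,0,0],[0,0,0],-1]])

```text
clock: 13.55
eef_pos: [436.6, 348.0, 159.8]
tool_rot: [-2.1, 1.571, 2.67]
force: [0.1, 0.7, 0.1]
width: 85.3
```

jog_arm(series=[[[0,0,0],[-10,0,0],-1],[[0,0,0],[-20,0,0],-1],[[0,0,0],[-20,0,0],-1],[[0,0,0],[-25,0,0],-1],[[0,0,0],[-25,0,0],-1],[[0,0,0],[0,0,0],-1],[[0,0,0],[0,0,0],-1],[[0,0,0],[0,0,0],-1]])

```text
clock: 14.55
eef_pos: [436.1, 347.6, 258.9]
tool_rot: [-0.936, 1.569, -2.45]
force: [-0.3, 0.3, 1.0]
width: 85.6
```

```bash
python3 - <<'E'
from h import *
d=grab('wrist'); C=cloud(d); save(grab('side'),'s5.png',(150,40,450,270),2.6)
m=(C[...,2]>165)&(C[...,2]<185)&(np.hypot(C[...,0]-437,C[...,1]-348)<55)
P=C[m]; print(len(P),cv2.minAreaRect(P[:,:2].astype(np.float32)),np.percentile(P[:,2],[5,50,95]))
A=np.c_[P[:,:2]-P[:,:2].mean(0),np.ones(len(P))]; print('slope',np.linalg.lstsq(A,P[:,2],rcond=None)[0])
s=read_state(); print(s['clock'],s['eef_pos'],s['width'],s['force'],np.abs(s['qd']).max())
E
```

```text
8788 ((436.15283203125, 348.135986328125), (44.78990936279297, 84.7962875366211), 2.8647449016571045) [168.18081679 175.13340864 176.42506048]
slope [ 2.74786025e-03 -2.40399474e-02  1.74188661e+02]
14.65 [436.24709119 347.67574489 258.99184594] 85.37770122500268 [-0.07931507  0.00088805 -0.09708639] 0.004108116068439019
```

View pics/s5.png

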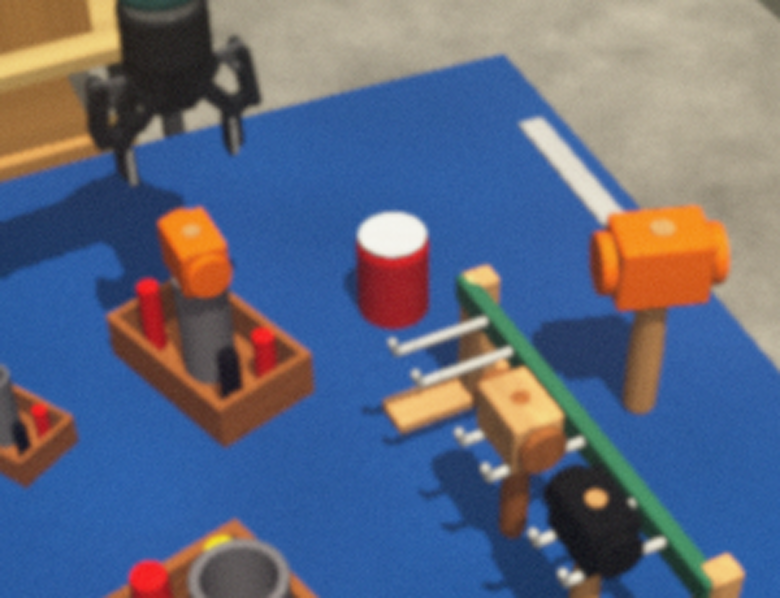

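The mallet sits at (195,245) with its head on the holster's rim. The head's top is at 175 mm, as expected, it is level, and it is about 1 mm off the axis. The other mallets and the tin look undisturbed, so I'm handing in.

```bash
python3 -c "
from cell import *
print(finish_job())"
```

```text
the job is handed in; nothing more can be done
None
```

The orange mallet is standing handle-down in the holster of the 110 x 180 mm caddy, released, and the job is handed in. I finished at about 14.7 s of the 43 s allowed; `finish_job()` gives no verdict.

- **What I did:** I gripped the mallet by its head, lifted it straight up off the left fork and carried it over the caddy. I lowered it until the rim pushed back with about 11 N, backed off slightly, then opened the fingers and retreated straight up.
- **Final fit:** The wrist camera put the head's centre at (436.2, 348.1) mm, about 1 mm from the holster axis. The head's top was at about 175 mm, which is what resting on the rim should give, and its tilt was at most about 1.4 degrees.
- **Gripper:** It was clear of everything, with no outside force and the fingers fully open.
- **Other objects:** In the last side picture the other two mallets were still hanging and the tin was standing in place. The radio was outside that crop, so I did not check it again, but the arm never went near it.
- **Disagreement:** The side camera's fit of the holster tube was about 3 mm off the top camera's in y. I used the top camera's value.

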